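# Serve a paper roll on a desk caddy

## Task

Pick up the wooden caddy by its handle and bring it through the air over the blue desk pad, keeping the loose paper roll in it under control by tilting and moving the caddy: never touch the roll, do not let it reach either end wall, and never tip the caddy steeply. Let the roll run under the handle and come to rest on the yellow band, and keep it there for six seconds with the caddy nearly level, centred over the pad and held low, about a hand's breadth above it. Finish while still holding the caddy there, roll at rest on the band, so that I can lift the roll out; leave the calculator, stapler, mug and pen cup where they are.

Things in the scene. Friction and masses are not known exactly. Their poses are not given: they have to be found in the camera images.
- caddy: Wooden desk caddy with an arched carrying handle, loose on the desk; 344 long (its y) x 96 wide (its x) x 134 high, nominal 0.42 kg. Origin: centre of its underside; z up, +y along its length towards the half with the yellow band. Flat level floor 8 above the origin. Side walls 28 high, end walls 42 high. Handle posts at x = +-44, 20 wide along y, at y = 0.
- floor (a point): Centre of the upper face of the caddy's floor, 8 above the caddy's origin, axes as the caddy's. The floor inside is 330 long x 72 wide: the end walls' inner faces are at y = +-165, so the roll's centre meets them at y = +-136.5. The roll passes under the handle bar, whose underside is 100 above the floor.
- grip (a point): Centre of the caddy's handle bar, 121 above the caddy's origin, axes as the caddy's. The bar runs along the caddy's x, 80 free length between the posts, 20 thick (along the caddy's y), 26 high: pinch it from above with the fingers on its two y sides.
- band (a point): Centre of the yellow crosswise band painted flat on the caddy's floor, 60 wide along the caddy's y; it lies at y = +75, z = 8 in the caddy's frame; axes as the caddy's.
- roll: White paper roll for a desk calculator, red stripe, brown core; solid cylinder 57 diameter x 57 long, nominal 0.13 kg (0.7 to 1.4 times). Origin: its centre, 36.5 above the caddy's origin. Lies across the caddy (its x along the caddy's x) on the half without the band; rolls freely along the caddy's y, downhill at 2/3 g times the slope, almost no resistance; y and z turn as it rolls.
- pad: Thin blue felt desk pad fixed flat on the desk, 200 (x) x 240 (y) x 4. Origin: centre of its underside, on the desk.
- calculator: Bystander, leave alone: grey desk calculator, 170 x 120 x 36. Origin: centre of its underside.
- stapler: Bystander, leave alone: red and black stapler, 36 x 140 x 40. Origin: centre of its underside.
- mug: Bystander, leave alone: blue mug, 80 diameter, 90 high. Origin: centre of its underside.
- pens: Bystander, leave alone: black pen cup, 76 diameter, 165 high with pens. Origin: centre of its underside.
Mind the look-alikes: they are no part of the job. Of the things like the roll, leave any that is green, purple or turquoise; of the rest the smaller one is meant.

How it is judged:
By the outcome, as a careful person would: the job done as asked, in the order asked, and still so for the second after the job is handed in, while the arm keeps its last pose, push and grip.
It also fails if it takes over 70 s, if anything falls off the work surface, if the arm or the gripper's body presses on something with over 40 N, if the wrist force passes 120 N, or if a joint passes its speed limit or range.

## Robot

A 7-joint arm with a two-finger parallel gripper is mounted at the origin on the work surface. World frame = base frame: x ahead of the robot, y to its left, z up, the work surface at z = 0. Lengths are in m, angles in rad, forces in N, time in s.
With the tool pointing down it reaches from about 0.4 to 0.85 m from the base axis. Payload 10.4 kg.
Tool frame: the origin (TCP) lies between the finger pads; the fingertips stand 19 mm ahead of it and the grasp point (between the pads) is the TCP (manip.tips_ahead is the distance from the TCP to the fingertips, in m); z points along the fingers, y is the line along which they close (so a half turn about z gives the same grasp; the last joint's range is limited). The gripper opens to 85 mm and grips with 20 to 120 N. Pads are 22 mm wide; open, the fingers measure 114 mm over their backs; the gripper's body (76 mm by 85 mm) begins 54 mm behind the grasp point. The pads swing forward as they close: fully open they stand 13 mm farther back than shut.
Start: joints at [1.24, 0.332, -0.065, 1.46, 0.022, 1.35, -0.088], TCP at [0.189, -0.596, 0.25] pointing down, gripper open.
Joint ranges: [-2.6, 2.6], [-0.5, 2.12], [-1.47, 1.34], [0.16, 2.42], [-1.27, 4.41], [0.06, 2.06], [-2.6, 2.6]. Speed limits (rad/s): [2.22, 2.22, 2.79, 2.79, 3.14, 3.14, 3.14].

## Interface

Orientations are given as a unit quaternion [x, y, z, w].
In Python, from workcell import manip, viewer gives the robot as it stands.
- The arm moves only by the tool arm_command, never from a script. Its argument "series" is text: rows parted by semicolons, each of 5 numbers parted by spaces: the closure, from 0 (fully open) to 1 (shut), then the shift along the tool's x, y, z normalised to -1 to 1, where 1 is 0.4 m, then the turn about the tool's z normalised to -1 to 1, where 1 is 180 degrees. In form: jaw tx ty tz spin; .... A call has exactly 10 rows; each row shifts and turns the commanded pose from where the row before left it, along the tool's axes as they then stand; what a row does not reach is not made up. A row lasts 1/8 s, in which the tool goes at most 62.5 mm and 10.7 degrees, less where a joint would pass 70% of its speed; a pose out of reach is approached as far as the arm can. A call with a number of a shift or a turn outside -1 to 1 is refused whole. A call with a gripper value outside its range is refused whole. The fingers move at their own pace and stop on an object; "newtons" is the grip in N (left out, the last holds). Time passes only in rows, so rows that do not move let the fingers close, or fill a call up. It gives the time, the measured TCP pose, the force, the opening and the grip force at its end, in the units of the state.
- manip.get_obs(): the state, without advancing time (a new reading comes with each control period).
- viewer.camera(name): name is "scene" or "top"; returns a dict with "pixels" (420x560x3 uint8, red, green, blue), "intrinsics" (3x3 intrinsics, pixels), "extrinsics" (4x4, takes a point from world to camera coordinates). Camera axes: x right, y up, looking along -z (the intrinsics and any distortion apply to the point x, -y, -z); pixel columns grow to the right and rows downward; lengths in m; the calibration is good to about 2 mm. A picture is of the moment at which its call begins. There is no depth.
- manip.hand_in(): hands the job in; it is judged then, once.
The state is a dict: "clock": time; "joint_pos": joint angles; "joint_velocities": joint speeds; "tau": joint torques, N m; "position": TCP position; "ee_rot": TCP orientation; "ft_force": force on the tool from outside, world axes, zero at the start; "torque": the same for the moment, N m; "grip_width": opening from 0.0 (shut) to 1.0 (fully open); "grasp_force": force on a finger pad.
Only numpy, scipy, OpenCV 4.12 (cv2) and the standard library are available. Lean on these libraries where they do the work, as an engineer would, in place of code of your own. Each camera call takes 0.05 s, during which the arm holds its last target. There are 200 camera calls.

## Working session

There is one attempt and no reset: what is moved stays moved. The work goes in short steps, Python scripts to look and compute and a tool call to move; the robot and the scene stay as the last step left them, time stands still between calls to the robot, and variables do not carry over. Pictures are saved under pics/ and viewed, at most 10 in all, crops included, and the job is handed in when it is done.

Besides the shell and the picture viewer there is one more tool, called after "Request:" as name(argument=value, ...) on one line, values as JSON. arm_command: Moves the arm, as the interface text tells. Scaled input: -1 to 1 covers 0.4 m each way for a shift and 180 degrees each way for a turn. Its arguments: {"type":"object","properties":{"series":{"type":"string"},"newtons":{"type":"number"}},"required":["series"]}

```bash
ls; mkdir -p pics; python3 - <<'E'
from workcell import manip, viewer
import cv2, numpy as np
for n in ("scene","top"):
    c=viewer.camera(n); cv2.imwrite(f"pics/{n}0.png",c["pixels"][:,:,::-1]); print(n,np.round(c["intrinsics"],1).tolist(),np.round(c["extrinsics"],3).tolist())
print(manip.get_obs())
E
```

```text
pics
scene [[538.8, 0.0, 275.2], [0.0, 538.8, 211.2], [0.0, 0.0, 1.0]] [[0.816, 0.578, -0.007, -0.459], [-0.453, 0.647, 0.613, 0.174], [0.358, -0.497, 0.79, -1.941], [0.0, 0.0, 0.0, 1.0]]
top [[475.6, 0.0, 275.9], [0.0, 475.6, 202.0], [0.0, 0.0, 1.0]] [[-0.028, -0.999, -0.017, 0.029], [0.99, -0.03, 0.135, -0.544], [-0.136, -0.013, 0.991, -1.424], [0.0, 0.0, 0.0, 1.0]]
{'clock': 0.1, 'joint_pos': array([ 1.24040975,  0.33282971, -0.06470461,  1.46086607,  0.02159117,
        1.34988071, -0.08846934]), 'joint_velocities': array([-4.53088612e-04, -7.88094890e-04, -6.36851870e-05, -4.06664052e-04,
       -2.41524388e-04, -4.01190149e-04,  1.36468104e-04]), 'tau': array([ 3.57723518e-03, -6.26741695e+01,  5.06804930e-02, -3.92428637e+01,
        1.65248977e-02,  6.95985960e-03,  7.97495863e-05]), 'position': array([ 0.18925338, -0.59533223,  0.24957817]), 'ee_rot': array([ 9.88177552e-01,  1.53312457e-01, -1.22054235e-04, -6.32746428e-04]), 'ft_force': array([-0.43169302,  0.25609147,  0.55990935]), 'torque': array([-0.00562322, -0.02825069,  0.02569821]), 'grasp_force': 0.0, 'grip_width': 0.9998877358584827}
```

View pics/scene0.png

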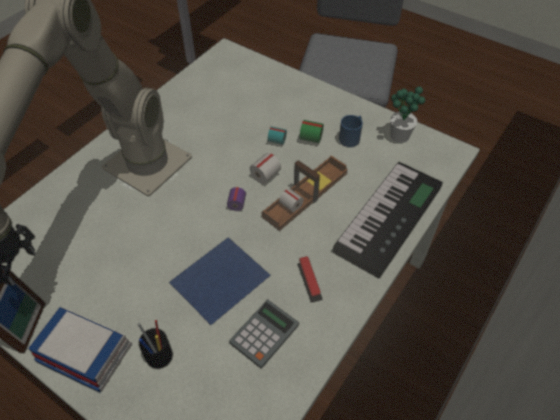

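View pics/top0.png

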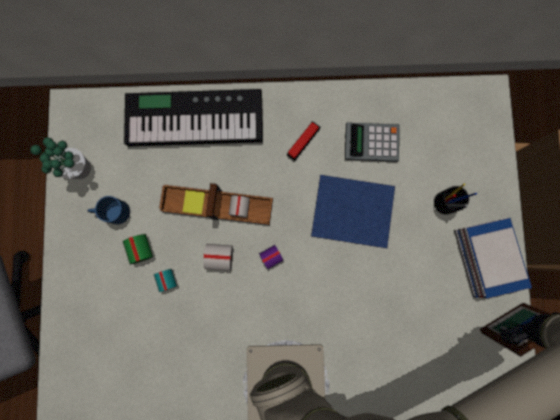

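The scene image shows the robot at left. The caddy is at (305,192), with the yellow band on its far half and a white roll at (290,199).
- White rolls with a red stripe: (290,199) in the caddy and a larger one at (265,168). The top view has them at (238,206) and (218,257).
- Green, turquoise and purple rolls are decoys.
- The smaller white one, in the caddy, fits the description. I'll confirm that in an enlarged crop.
- The pad is at top (353,211).

```bash
python3 - <<'E'
import cv2, numpy as np
t=cv2.imread("pics/top0.png"); s=cv2.imread("pics/scene0.png")
a=cv2.resize(t[170:280,150:290],(700,550),interpolation=cv2.INTER_CUBIC)[:300]
b=cv2.resize(s[145:235,240:360],(700,525),interpolation=cv2.INTER_CUBIC)
b=cv2.resize(b,(400,300)); a=cv2.resize(t[170:280,150:290],(382,300),interpolation=cv2.INTER_CUBIC)
cv2.imwrite("pics/crop.png",np.hstack([a,b]))
E
cat > h.py <<'E'
from workcell import manip, viewer
import cv2, numpy as np
from scipy.spatial.transform import Rotation as R
def cam(n):
    c=viewer.camera(n); c["hsv"]=cv2.cvtColor(c["pixels"],cv2.COLOR_RGB2HSV); return c
def ray(c,uv):
    K,E=c["intrinsics"],c["extrinsics"]; d=np.linalg.inv(K)@[uv[0],uv[1],1]; d=d*[1,-1,-1]
    Rm,t=E[:3,:3],E[:3,3]; return -Rm.T@t, Rm.T@d
def on(c,uv,z):
    o,d=ray(c,uv); return o+d*(z-o[2])/d[2]
def proj(c,p):
    q=c["extrinsics"][:3,:3]@np.asarray(p)+c["extrinsics"][:3,3]; q=q*[1,-1,-1]; u=c["intrinsics"]@q; return u[:2]/u[2]
def tri(c1,u1,c2,u2):
    o1,d1=ray(c1,u1);o2,d2=ray(c2,u2)
    s=np.linalg.lstsq(np.c_[d1,-d2],o2-o1,rcond=None)[0]; a,b=o1+s[0]*d1,o2+s[1]*d2
    return (a+b)/2,np.linalg.norm(a-b)
def blob(c,lo,hi,box=None):
    m=cv2.inRange(c["hsv"],np.array(lo),np.array(hi))
    if box is not None:
        k=np.zeros_like(m);x0,y0,x1,y1=box;k[y0:y1,x0:x1]=255;m&=k
    n,l,st,ce=cv2.connectedComponentsWithStats(m)
    i=1+np.argmax(st[1:,4]) if n>1 else 0
    return ce[i],st[i,4],(l==i).astype(np.uint8)
E
python3 - <<'E'
from h import *
t,s=cam("top"),cam("scene")
for n,c,boxes in (("top",t,dict(cad=(155,180,278,228),pad=(300,165,405,255))),("scene",s,dict(cad=(255,150,352,232),pad=(160,230,280,330)))):
    y=blob(c,(20,120,60),(35,255,255),boxes["cad"]); print(n,"band",y[:2])
    p=blob(c,(100,100,30),(130,255,255),boxes["pad"]); print("pad",p[:2],on(c,p[0],.004))
    cnt=max(cv2.findContours(p[2],0,2)[0],key=cv2.contourArea); g=np.array([on(c,q[0],.004)[:2] for q in cnt],np.float32)*1000
    print(" padrect",cv2.minAreaRect(g))
    w=cv2.inRange(c["hsv"],(4,60,20),(19,255,255)); 
    x0,y0,x1,y1=boxes["cad"]; pts=cv2.findNonZero(w[y0:y1,x0:x1]).reshape(-1,2)+[x0,y0]
    print(" brown",len(pts),cv2.minAreaRect(pts.astype(np.float32)))
    print(" band0", on(c,y[0],.008))
E
```

```text
top band (array([193.25894737, 201.63157895]), np.int32(475))
pad (array([352.98650144, 211.04182341]), np.int32(4519)) [ 0.51360885 -0.22624631  0.004     ]
 padrect ((514.7689819335938, -226.04676818847656), (232.2637481689453, 191.6577911376953), 79.35637664794922)
 brown 2286 ((215.77041625976562, 201.1249542236328), (112.00021362304688, 33.80870819091797), 6.981057643890381)
 band0 [0.55778646 0.27360421 0.008     ]
scene band (array([322.78358209, 180.64925373]), np.int32(134))
pad (array([231., 296.]), np.int32(1)) [ 0.5817792  -0.25415434  0.004     ]
 padrect ((581.7791748046875, -254.15435791015625), (0.0, 0.0), 0.0)
 brown 1712 ((291.9568786621094, 176.7672576904297), (64.41806030273438, 96.1866683959961), 49.76364517211914)
 band0 [0.56467252 0.28387997 0.008     ]
```

View pics/crop.png

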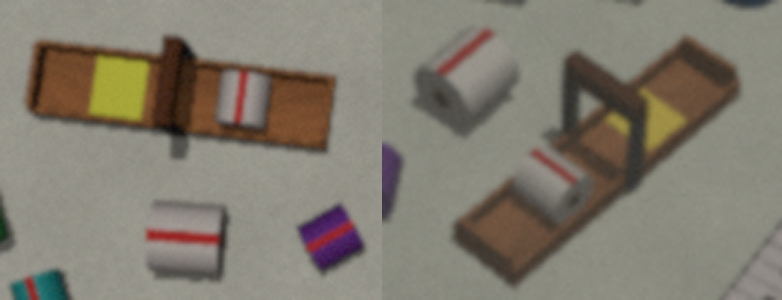

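The crop confirms it: the smaller white, red-striped roll lies in the caddy on the half without the band, and the larger white one outside it is a look-alike. Next I'll measure the bar from both views.

```bash
python3 - <<'E'
from h import *
t,s=cam("top"),cam("scene")
print("cam centers",ray(t,(0,0))[0],ray(s,(0,0))[0])
np.set_printoptions(linewidth=250)
print("top V rows181-230 cols 206-226")
for r in range(180,232,2): print(r,t["hsv"][r,204:226,2], )
print("scene V")
for r in range(158,206,2): print(r,s["hsv"][r,290:324,2])
m=blob(t,(0,0,110),(180,70,255),(226,190,256,225)); print("roll top",m[:2])
# long side/end walls of the caddy in top view
w=cv2.inRange(t["hsv"],(4,60,20),(19,255,255))
for cx in list(range(158,172))+list(range(255,278,2)): 
    r=np.flatnonzero(w[180:230,cx])+180; print(cx,(r.min(),r.max()) if len(r) else None,end=' ')
E
```

```text
cam centers [ 0.34634429 -0.00625215  1.4849917 ] [ 1.1490182  -0.81136661  1.4244789 ]
top V rows181-230 cols 206-226
180 [148 152 152 151 151 153 151 150 150 149 146 148 150 148 148 151 150 153 153 149 152 150]
182 [152 154 154 150 150 142 133 127 129 133 134 138 144 149 152 151 149 152 151 151 149 151]
184 [154 152 152 152 144 119  92  73  75  75  74  74  84 109 132 144 148 149 149 152 149 151]
186 [151 153 151 152 146 116  86  68  68  65  66  60  43  42  72 110 137 147 151 150 149 152]
188 [139 141 147 145 134 103  77  67  66  66  62  55  38  23  26  55  99 135 148 153 151 151]
190 [103 113 113 113  99  79  71  69  67  65  59  49  32  21  18  29  41  78 118 140 150 143]
192 [ 90  78  73  66  63  60  64  65  67  66  60  43  34  40  44  43  54  80 105 114 117 113]
194 [131 113 107 101  90  69  65  67  65  64  57  41  43  48  53  54  52  60  66  66  65  69]
196 [133 113 107  99  83  69  68  67  70  62  49  41  45  58  63  61  61  67  89 103 104 105]
198 [127 113 105  89  74  68  63  69  64  62  48  37  48  57  58  58  58  68  89 105 109 107]
200 [129 115 110  92  74  72  65  67  67 
[... 5036 characters left out ...]
64(210)) 162 (np.int64(187), np.int64(211)) 163 (np.int64(185), np.int64(211)) 164 (np.int64(185), np.int64(211)) 165 (np.int64(185), np.int64(211)) 166 (np.int64(185), np.int64(212)) 167 (np.int64(185), np.int64(212)) 168 (np.int64(185), np.int64(212)) 169 (np.int64(185), np.int64(212)) 170 (np.int64(185), np.int64(212)) 171 (np.int64(185), np.int64(212)) 255 (np.int64(196), np.int64(222)) 257 (np.int64(196), np.int64(223)) 259 (np.int64(196), np.int64(223)) 261 (np.int64(196), np.int64(223)) 263 (np.int64(197), np.int64(224)) 265 (np.int64(197), np.int64(224)) 267 (np.int64(197), np.int64(224)) 269 (np.int64(197), np.int64(224)) 271 (np.int64(198), np.int64(210)) 273 None 275 None 277 None
```

```bash
python3 - <<'E'
from h import *
t,s=cam("top"),cam("scene")
print("bar top",tri(t,(210.6,199.3),s,(306.7,168.3)), on(t,(210.6,199.3),.134)[:2], on(s,(306.7,168.3),.134)[:2])
a=on(t,(165,198),.034);b=on(t,(265,210.5),.034); d=(a-b)[:2]; d/=np.linalg.norm(d); print("axis",d,np.degrees(np.arctan2(d[1],d[0])))
print("ends",on(t,(160,197.5),.042),on(t,(272,211.3),.042))
bd=on(t,(193.26,201.63),.008)[:2]; print("grip from band",bd-.075*d)
# yaw from bar
c=on(t,(212.4,186),.134)-on(t,(208.7,212),.134); print("bar yaw",np.degrees(np.arctan2(c[1],c[0])))
# roll: white+red extents in top
for r in (200,206,212): print(r,t["pixels"][r,224:256].max(1))
o=manip.get_obs(); r=R.from_quat(o["ee_rot"]).as_matrix(); print(r.round(4),o["position"])
p=blob(s,(100,80,20),(130,255,255),(165,235,275,325)); print("pad",p[:2],on(s,p[0],.004))
E
```

```text
bar top (array([0.54563026, 0.20027592, 0.13444655]), np.float64(0.0018524162303582713)) [0.5450178  0.19968335] [0.54598188 0.20140832]
axis [0.15413802 0.98804933] 81.13319241536284
ends [0.56885322 0.36982139 0.042     ] [0.51584828 0.02607396 0.042     ]
grip from band [0.54623102 0.19949717]
bar yaw -8.57556675983891
200 [106 105 105 106 106 105 103 113 126 140 146 152 157 154 153 154 157 161
 154 149 139 132 119 103  91  90 101 103 103  99 100  99]
206 [121 120 119 118 119 109 112 127 138 145 153 157 154 153 155 157 161 154
 149 143 132 121 107  92  82  96 110 113 114 114 111 110]
212 [119 119 120 116 112 113 123 132 143 151 156 156 152 153 149 151 155 153
 144 134 125 113  96  88 103 118 125 123 122 125 122 122]
[[ 9.53e-01  3.03e-01 -0.00e+00]
 [ 3.03e-01 -9.53e-01  2.00e-04]
 [ 0.00e+00 -2.00e-04 -1.00e+00]] [ 0.18933861 -0.59558227  0.25021417]
pad (array([217.86813538, 284.32056194]), np.int32(3132)) [ 0.52466954 -0.24565758  0.004     ]
```

Request:
arm_command(series="0 0.103 -0.084 0 0; 0 0.103 -0.084 0 0; 0 0.103 -0.084 0 0; 0 0.103 -0.084 0 0; 0 0.103 -0.084 0 0; 0 0.103 -0.084 0 0; 0 0.103 -0.084 0 0; 0 0.103 -0.084 0 0; 0 0.103 -0.084 0 0; 0 0.103 -0.084 0 0", newtons=60)

```text
clock: 1.65
position: [0.4809, -0.1492, 0.2506]
ee_rot: [0.988, 0.153, 0.0, 0.0]
ft_force: [-0.0, -0.9, -0.2]
grip_width: 1.0
grasp_force: 0.0
```

Request:
arm_command(series="0 0.042 -0.078 0 0; 0 0.042 -0.078 0 0; 0 0.042 -0.078 0 0; 0 0.042 -0.078 0 0; 0 0.042 -0.078 0 0; 0 0.042 -0.078 0 0; 0 0.042 -0.078 0 0; 0 0.042 -0.078 0 0; 0 0.042 -0.078 0 0; 0 0.042 -0.078 0 0")

```text
clock: 2.9
position: [0.546, 0.1986, 0.2504]
ee_rot: [0.988, 0.153, 0.0, 0.0]
ft_force: [0.6, -0.2, 0.9]
grip_width: 0.996
grasp_force: 0.0
```

Request:
arm_command(series="0 0 0 0 -0.057; 0 0 0 0 -0.057; 0 0 0 0 -0.057; 0 0 0 0 -0.057; 0 0 0 0 -0.057; 0 0 0 0 -0.057; 0 0 0 0 -0.057; 0 0 0 0 -0.057; 0 0 0 0 -0.057; 0 0 0 0 -0.057")

```text
clock: 4.15
position: [0.5458, 0.1975, 0.2503]
ee_rot: [0.496, 0.868, -0.0, 0.0]
ft_force: [-0.7, 0.4, -0.4]
grip_width: 0.999
grasp_force: 0.0
```

```bash
cat >> h.py <<'E'
def goto(G,yaw):
    o=manip.get_obs(); r=R.from_quat(o["ee_rot"]).as_matrix(); y=np.degrees(np.arctan2(r[1,0],r[0,0]))
    d=r.T@(np.asarray(G)-o["position"]); s=-(yaw-y+180)%360; s=(-(yaw-y)+180)%360-180
    print("t",round(o["clock"],2),"pos",o["position"].round(4),"yaw",round(y,2),"tilt",r[:,2].round(5),"units",(d/.4).round(4),"spin",round(s/180,4),"j7",o["joint_pos"][6].round(2),"grip",o["grip_width"],o["grasp_force"],"F",o["ft_force"].round(2),o["torque"].round(2))
E
python3 -c "
from h import *
goto([.5455,.2,.121],171.1)"
```

```text
t 4.15 pos [0.5458 0.1975 0.2503] yaw 120.56 tilt [ 1.6e-04 -2.4e-04 -1.0e+00] units [0.0059 0.0025 0.3233] spin -0.2808 j7 -0.15 grip 0.9987774014259393 0.0 F [-0.65  0.45 -0.44] [ 0.01 -0.01 -0.01]
```

Request:
arm_command(series="0 0 0.006 0 -0.056; 0 0 0 0 -0.056; 0 0 0 0 -0.056; 0 0 0 0 -0.056; 0 0 0 0 -0.057; 0 0 0 0.085 0; 0 0 0 0.085 0; 0 0 0 0.08 0; 0 0 0 0.05 0; 0 0 0 0.023 0")

```text
clock: 5.4
position: [0.5478, 0.1987, 0.1204]
ee_rot: [0.08, 0.997, -0.0, -0.0]
ft_force: [0.6, 0.0, -0.4]
grip_width: 0.998
grasp_force: 0.0
```

```bash
python3 -c "
from h import *
goto([.5455,.2,.121],171.1)
t=cam('top');s=cam('scene')
a=cv2.resize(t['pixels'][150:250,140:290],(450,300),interpolation=2);b=cv2.resize(s['pixels'][125:235,240:375],(346,300),interpolation=2)
cv2.imwrite('pics/g1.png',np.hstack([a,b[:, :346]])[:,:,::-1])"
```

```text
t 5.4 pos [0.5478 0.1987 0.1204] yaw 170.81 tilt [-6.1e-04 -2.5e-04 -1.0e+00] units [ 0.0061  0.0023 -0.0015] spin -0.0016 j7 0.58 grip 0.9978568091350145 0.0 F [ 0.57  0.02 -0.36] [ 0.01  0.   -0.03]
```

View pics/g1.png

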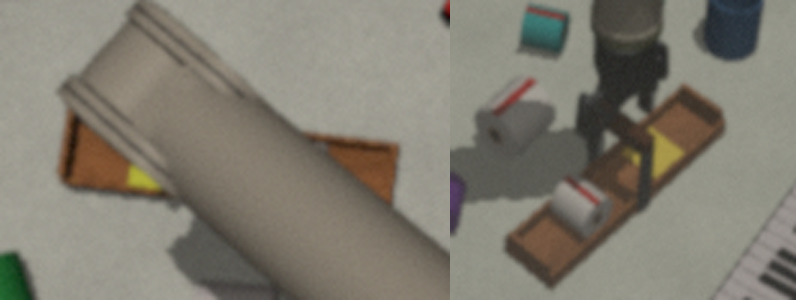

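The fingers straddle the bar at (625,120) in the scene half of the crop, and the roll rests at (582,207). The arm blocks the top view. I'll close the gripper and track the roll from the scene view.

Request:
arm_command(series="0 0.006 0.002 -0.001 0; 0 0 0 0 0; 1 0 0 0 0; 1 0 0 0 0; 1 0 0 0 0; 1 0 0 0 0; 1 0 0 0 0; 1 0 0 0 0; 1 0 0 0 0; 1 0 0 0 0", newtons=80)

```text
clock: 6.75
position: [0.5458, 0.2002, 0.1217]
ee_rot: [0.08, 0.997, 0.0, 0.0]
ft_force: [-0.2, -0.5, 4.4]
grip_width: 0.226
grasp_force: 79.3
```

```bash
cat >> h.py <<'E'
Y=np.arange(-.165,.1651,.0025)
def frame():
    o=manip.get_obs(); r=R.from_quat(o["ee_rot"]).as_matrix()
    return o["position"],-r[:,0],r[:,1],-r[:,2]   # grip, caddy x,y,z in world
def track(n="scene",x=0,z=.0365,verbose=False):
    g,ex,ey,ez=frame(); c=cam(n); out=[]
    for dz in (-.004,0,.004,.008):
        uv=np.array([proj(c,g+ex*x+ey*y+ez*(z+dz-.121)) for y in Y],np.float32)
        p=cv2.remap(c["hsv"],uv[:,None,0],uv[:,None,1],cv2.INTER_NEAREST)[:,0]
        q=cv2.remap(c["pixels"],uv[:,None,0],uv[:,None,1],cv2.INTER_LINEAR)[:,0].astype(int)
        m=(q[:,2]>90)&(q[:,0]-q[:,2]<45)
        if verbose and dz==0: print([(int(y*1000),*map(int,a)) for y,a in zip(Y,q)][::2])
        i=np.flatnonzero(m); out.append((len(i),round((Y[i].min()+Y[i].max())*500,1),round(Y[i].mean()*1000,1)) if len(i) else None)
    return manip.get_obs()["clock"],out
E
python3 -c "
from h import *
goto([.5455,.2,.121],171.1)
print(track(verbose=True))"
```

```text
t 6.75 pos [0.5458 0.2002 0.1217] yaw 170.82 tilt [ 4.9e-04  2.1e-04 -1.0e+00] units [ 0.0007 -0.0005  0.0018] spin -0.0016 j7 0.57 grip 0.22550701350928937 79.29715991020203 F [-0.19 -0.5   4.38] [ 0.16 -0.05 -0.04]
[(-165, 109, 83, 63), (-160, 117, 88, 65), (-155, 120, 89, 67), (-150, 119, 89, 67), (-145, 118, 87, 66), (-139, 117, 87, 65), (-134, 117, 86, 65), (-129, 118, 88, 66), (-124, 118, 88, 66), (-119, 112, 84, 63), (-114, 88, 70, 55), (-109, 79, 65, 54), (-104, 80, 72, 64), (-99, 90, 86, 80), (-94, 106, 103, 98), (-89, 119, 116, 109), (-84, 127, 124, 117), (-79, 136, 132, 125), (-74, 144, 140, 134), (-69, 152, 148, 139), (-64, 154, 147, 139), (-59, 147, 124, 118), (-54, 136, 79, 75), (-49, 141, 101, 95), (-44, 141, 129, 122), (-39, 120, 115, 106), (-34, 93, 80, 71), (-29, 80, 65, 52), (-24, 78, 62, 50), (-19, 77, 62, 50), (-14, 78, 62, 50), (-9, 79, 62, 51), (-4, 86, 67, 53), (0, 97, 73, 56), (5, 109, 81, 60), (10, 110, 81, 60), (15, 112, 82, 61), (20, 116, 88, 63), (25, 134, 112, 66), (30, 157, 138, 70), (35, 150, 135, 66), (40, 109, 98, 56), (45, 66, 59, 46), (50, 55, 50, 44), (55, 54, 49, 42), (60, 60, 53, 45), (65, 75, 65, 46), (70, 109, 98, 54), (75, 146, 129, 64), (80, 160, 144, 71), (85, 145, 124, 68), (90, 122, 94, 63), (95, 117, 85, 62), (100, 115, 81, 61), (105, 118, 86, 63), (110, 120, 87, 63), (115, 121, 88, 64), (120, 121, 88, 64), (125, 119, 87, 62), (130, 118, 86, 62), (135, 116, 85, 62), (140, 106, 79, 59), (145, 83, 66, 49), (150, 67, 55, 45), (155, 64, 54, 45), (160, 65, 53, 45), (165, 73, 58, 47)]
(6.8, [(20, np.float64(-65.0), np.float64(-66.9)), (19, np.float64(-67.5), np.float64(-70.4)), (19, np.float64(-70.0), np.float64(-72.9)), (19, np.float64(-72.5), np.float64(-75.4))])
```

```bash
sed -i 's/m=(q\[:,2\]>90).*/m=(q[:,2]>.72*q[:,0])\&(q[:,2]>58)/' h.py; python3 -c "
from h import *
print(track())"
```

```text
(6.85, [(25, np.float64(-67.5), np.float64(-70.1)), (25, np.float64(-70.0), np.float64(-72.6)), (25, np.float64(-72.5), np.float64(-75.1)), (25, np.float64(-75.0), np.float64(-77.6))])
```

Request:
arm_command(series="1 0 0 -0.01 0; 1 0 0 -0.02 0; 1 0 0 -0.03 0; 1 0 0 -0.035 0; 1 0 0 -0.04 0; 1 0 0 -0.035 0; 1 0 0 -0.03 0; 1 0 0 -0.02 0; 1 0 0 -0.012 0; 1 0 0 -0.005 0")

```text
clock: 8.1
position: [0.5456, 0.2, 0.2163]
ee_rot: [0.08, 0.997, -0.0, -0.0]
ft_force: [0.3, 0.4, -6.3]
grip_width: 0.224
grasp_force: 78.4
```

```bash
python3 -c "
from h import *
goto([.5455,.2,.215],171.1)
print(track());print(track());print(track())
goto([.5455,.2,.215],171.1)"
```

```text
t 8.1 pos [0.5456 0.2    0.2163] yaw 170.82 tilt [-1.4e-04 -1.5e-04 -1.0e+00] units [0.0002 0.0001 0.0033] spin -0.0016 j7 0.64 grip 0.22442795407994007 78.42049956321716 F [ 0.34  0.42 -6.29] [ 0.07  0.02 -0.02]
(8.15, [(26, np.float64(-67.5), np.float64(-69.5)), (26, np.float64(-70.0), np.float64(-72.0)), (26, np.float64(-72.5), np.float64(-74.5)), (26, np.float64(-75.0), np.float64(-77.0))])
(8.2, [(25, np.float64(-67.5), np.float64(-70.5)), (25, np.float64(-70.0), np.float64(-73.0)), (25, np.float64(-72.5), np.float64(-75.5)), (25, np.float64(-75.0), np.float64(-78.0))])
(8.25, [(25, np.float64(-67.5), np.float64(-70.5)), (26, np.float64(-70.0), np.float64(-72.0)), (25, np.float64(-72.5), np.float64(-75.5)), (25, np.float64(-75.0), np.float64(-78.0))])
t 8.25 pos [0.5455 0.2    0.216 ] yaw 170.82 tilt [-3.7e-04 -1.6e-04 -1.0e+00] units [0.     0.0001 0.0025] spin -0.0016 j7 0.64 grip 0.22340137764701312 78.42100381851196 F [-0.75 -0.24 -7.07] [ 0.01 -0.01  0.  ]
```

Request:
arm_command(series="1 -0.0033 0 0 0.006; 1 -0.0066 -0.0001 0 0.012; 1 -0.0094 -0.0003 0 0.017; 1 -0.0105 -0.0003 0 0.019; 1 -0.0105 -0.0003 0 0.019; 1 -0.0105 -0.0003 0 0.019; 1 -0.0105 -0.0003 0 0.019; 1 -0.0105 -0.0003 0 0.019; 1 -0.0105 -0.0003 0 0.019; 1 -0.0105 -0.0003 0 0.019")

```text
clock: 9.5
position: [0.5793, 0.1848, 0.2161]
ee_rot: [0.339, 0.941, -0.0, -0.0]
ft_force: [-0.5, 0.1, -5.5]
grip_width: 0.218
grasp_force: 78.4
```

```bash
python3 -c "
from h import *
print(track());print(track());goto([.514,-.226,.215],110.8)"
```

```text
(9.55, [(22, np.float64(-70.0), np.float64(-71.0)), (23, np.float64(-71.2), np.float64(-72.1)), (21, np.float64(-72.5), np.float64(-73.7)), (22, np.float64(-73.7), np.float64(-75.1))])
(9.6, [(22, np.float64(-71.2), np.float64(-72.6)), (23, np.float64(-71.2), np.float64(-72.1)), (21, np.float64(-72.5), np.float64(-73.7)), (23, np.float64(-73.7), np.float64(-74.6))])
t 9.6 pos [0.5795 0.1845 0.2161] yaw 140.41 tilt [ 8.e-05 -3.e-04 -1.e+00] units [-0.5276 -0.8953  0.0031] spin 0.1645 j7 0.19 grip 0.2206203900813929 78.31866145133972 F [ 0.06  0.43 -5.43] [ 0.1  -0.04 -0.01]
```

Request:
arm_command(series="1 -0.0055 0 0 0.010; 1 -0.0094 -0.0003 0 0.017; 1 -0.0105 -0.0003 0 0.019; 1 -0.0105 -0.0003 0 0.019; 1 -0.0105 -0.0003 0 0.019; 1 -0.0105 -0.0003 0 0.019; 1 -0.0105 -0.0003 0 0.019; 1 -0.0105 -0.0003 0 0.019; 1 -0.0085 -0.0002 0 0.0155; 1 -0.0044 0 0 0.008")

```text
clock: 10.85
position: [0.6002, 0.1557, 0.2162]
ee_rot: [0.567, 0.824, -0.0, 0.0]
ft_force: [-0.1, -0.9, -5.9]
grip_width: 0.225
grasp_force: 78.4
```

```bash
python3 -c "
from h import *
print(track());print(track());goto([.514,-.226,.215],110.8);print(track())"
```

```text
(10.9, [(22, np.float64(-75.0), np.float64(-74.3)), (20, np.float64(-73.7), np.float64(-72.7)), (21, np.float64(-73.7), np.float64(-73.2)), (21, np.float64(-71.2), np.float64(-70.4))])
(10.95, [(21, np.float64(-73.7), np.float64(-72.9)), (20, np.float64(-73.7), np.float64(-72.7)), (21, np.float64(-73.7), np.float64(-73.2)), (20, np.float64(-72.5), np.float64(-71.7))])
t 10.95 pos [0.6002 0.1557 0.2162] yaw 110.94 tilt [-1.0e-05 -1.3e-04 -1.0e+00] units [-0.8143 -0.5423  0.0032] spin 0.0008 j7 -0.24 grip 0.21915413981641196 78.35135579109192 F [ 0.11  0.34 -6.  ] [ 0.02 -0.05 -0.05]
(11.0, [(22, np.float64(-75.0), np.float64(-74.3)), (20, np.float64(-73.7), np.float64(-72.7)), (20, np.float64(-73.7), np.float64(-72.7)), (21, np.float64(-71.2), np.float64(-70.4))])
```

Request:
arm_command(series="1 -0.008 0 0 0; 1 -0.018 0 0 0; 1 -0.03 0 0 0; 1 -0.042 0 0 0; 1 -0.05 0 0 0; 1 -0.053 0 0 0; 1 -0.053 0 0 0; 1 -0.053 0 0 0; 1 -0.053 0 0 0; 1 -0.053 0 0 0")

```text
clock: 12.25
position: [0.6598, 0.0002, 0.2163]
ee_rot: [0.567, 0.824, -0.0, 0.0]
ft_force: [-0.2, -0.8, -5.6]
grip_width: 0.218
grasp_force: 78.3
```

Request:
arm_command(series="1 -0.053 0 0 0; 1 -0.053 0 0 0; 1 -0.053 0 0 0; 1 -0.053 0 0 0; 1 -0.05 0 0 0; 1 -0.048 0 0 0; 1 -0.04 0 0 0; 1 -0.028 0 0 0; 1 -0.016 0 0 0; 1 -0.007 0 0 0")

```text
clock: 13.5
position: [0.7168, -0.1481, 0.2163]
ee_rot: [0.567, 0.824, 0.0, -0.0]
ft_force: [-1.0, 0.6, -5.3]
grip_width: 0.219
grasp_force: 78.3
```

```bash
python3 -c "
from h import *
print(track());print(track());goto([.514,-.226,.215],110.8);print(track())
for n in ('top','scene'): cv2.imwrite(f'pics/{n}2.png',cam(n)['pixels'][:,:,::-1])
"
```

```text
(13.55, [(18, np.float64(-75.0), np.float64(-73.6)), (19, np.float64(-75.0), np.float64(-74.2)), (20, np.float64(-73.7), np.float64(-72.7)), (20, np.float64(-72.5), np.float64(-71.7))])
(13.6, [(19, np.float64(-75.0), np.float64(-74.2)), (19, np.float64(-75.0), np.float64(-74.2)), (20, np.float64(-73.7), np.float64(-72.7)), (20, np.float64(-72.5), np.float64(-71.7))])
t 13.6 pos [ 0.7167 -0.148   0.2163] yaw 110.99 tilt [-1.e-05  1.e-04 -1.e+00] units [-0.0006 -0.543   0.0033] spin 0.001 j7 0.25 grip 0.22317314056971962 78.3294689655304 F [ 0.02 -0.58 -6.23] [ 0.02 -0.11  0.05]
(13.65, [(20, np.float64(-76.2), np.float64(-75.7)), (19, np.float64(-75.0), np.float64(-74.2)), (20, np.float64(-73.7), np.float64(-72.7)), (20, np.float64(-72.5), np.float64(-71.7))])
```

View pics/scene2.png

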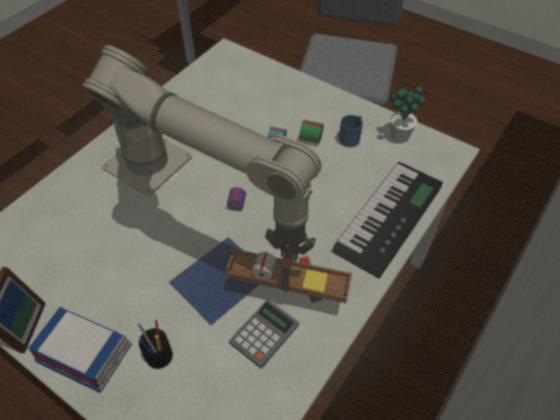

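The scene view shows the caddy at (290,275) with the roll at (265,265), still on the unbanded half, and nothing else has moved. Next is the axial move, which makes the roll run under the handle.

Request:
arm_command(series="1 0 -0.005 0 0; 1 0 -0.013 0 0; 1 0 -0.021 0 0; 1 0 -0.028 0 0; 1 0 -0.033 0 0; 1 0 -0.035 0 0; 1 0 -0.035 0 0; 1 0 -0.035 0 0; 1 0 -0.035 0 0; 1 0 -0.035 0 0")

```text
clock: 15.0
position: [0.6131, -0.1879, 0.2164]
ee_rot: [0.567, 0.824, -0.0, 0.0]
ft_force: [-0.4, 0.2, -5.6]
grip_width: 0.219
grasp_force: 78.4
```

Request:
arm_command(series="1 0 -0.035 0 0; 1 0 -0.035 0 0; 1 0 -0.035 0 0; 1 0 -0.035 0 0; 1 0 -0.034 0 0; 1 0 -0.031 0 0; 1 0 -0.027 0 0; 1 0 -0.02 0 0; 1 0 -0.011 0 0; 1 0 -0.005 0 0")

```text
clock: 16.25
position: [0.5138, -0.2259, 0.2164]
ee_rot: [0.567, 0.824, 0.0, 0.0]
ft_force: [-0.3, 0.1, -6.1]
grip_width: 0.222
grasp_force: 78.3
```

```bash
python3 -c "
from h import *
for i in range(5): print(track())
goto([.514,-.226,.215],110.8)
cv2.imwrite('pics/scene3.png',cam('scene')['pixels'][:,:,::-1])
"
```

```text
(16.3, [(22, np.float64(-72.5), np.float64(-71.8)), (21, np.float64(-71.2), np.float64(-70.7)), (19, np.float64(-70.0), np.float64(-69.2)), (20, np.float64(-67.5), np.float64(-66.7))])
(16.35, [(20, np.float64(-73.7), np.float64(-72.7)), (20, np.float64(-71.2), np.float64(-70.2)), (21, np.float64(-71.2), np.float64(-70.7)), (20, np.float64(-68.7), np.float64(-67.7))])
(16.4, [(21, np.float64(-73.7), np.float64(-72.9)), (20, np.float64(-73.7), np.float64(-72.7)), (20, np.float64(-71.2), np.float64(-70.2)), (20, np.float64(-70.0), np.float64(-69.2))])
(16.45, [(22, np.float64(-75.0), np.float64(-74.3)), (20, np.float64(-73.7), np.float64(-72.7)), (19, np.float64(-72.5), np.float64(-71.2)), (19, np.float64(-70.0), np.float64(-68.7))])
(16.5, [(21, np.float64(-75.0), np.float64(-73.8)), (21, np.float64(-73.7), np.float64(-72.9)), (20, np.float64(-71.2), np.float64(-69.7)), (20, np.float64(-71.2), np.float64(-70.2))])
t 16.5 pos [ 0.5141 -0.2257  0.2163] yaw 110.99 tilt [ 2.2e-04  1.2e-04 -1.0e+00] units [-0.0006 -0.0005  0.0033] spin 0.0011 j7 0.49 grip 0.2204430770449064 78.34963917732239 F [-0.34  0.07 -6.27] [-0.03 -0.07 -0.01]
```

View pics/scene3.png

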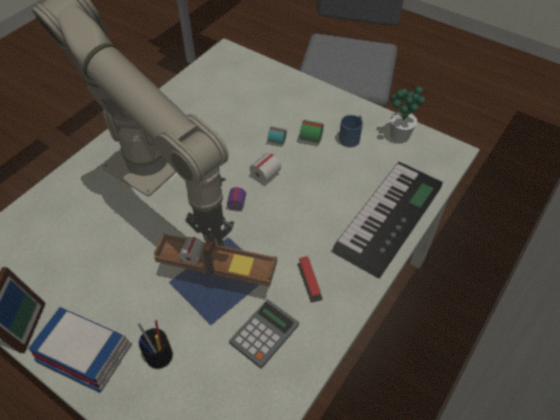

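The roll held its place: this acceleration was below its breakaway. It sits at (192,248), with the band at (241,266). I'll go back gently with the same profile, then come forward with a brisker start.

Request:
arm_command(series="1 0 0.005 0 0; 1 0 0.011 0 0; 1 0 0.017 0 0; 1 0 0.023 0 0; 1 0 0.028 0 0; 1 0 0.032 0 0; 1 0 0.035 0 0; 1 0 0.037 0 0; 1 0 0.038 0 0; 1 0 0.038 0 0")

```text
clock: 17.8
position: [0.6135, -0.1877, 0.2163]
ee_rot: [0.567, 0.824, 0.0, 0.0]
ft_force: [0.5, -0.8, -5.1]
grip_width: 0.223
grasp_force: 78.4
```

Request:
arm_command(series="1 0 0.038 0 0; 1 0 0.038 0 0; 1 0 0.037 0 0; 1 0 0.035 0 0; 1 0 0.032 0 0; 1 0 0.028 0 0; 1 0 0.023 0 0; 1 0 0.017 0 0; 1 0 0.011 0 0; 1 0 0.005 0 0")

```text
clock: 19.05
position: [0.7112, -0.1504, 0.2163]
ee_rot: [0.567, 0.824, -0.0, 0.0]
ft_force: [-0.5, 0.9, -5.6]
grip_width: 0.217
grasp_force: 78.4
```

```bash
python3 -c "
from h import *
for i in range(3): print(track()[1][1:3])
goto([.514,-.226,.215],110.8)
"
```

```text
[(19, np.float64(-72.5), np.float64(-71.7)), (19, np.float64(-72.5), np.float64(-71.7))]
[(19, np.float64(-72.5), np.float64(-71.7)), (20, np.float64(-72.5), np.float64(-72.1))]
[(20, np.float64(-72.5), np.float64(-72.1)), (21, np.float64(-71.2), np.float64(-70.7))]
t 19.2 pos [ 0.711  -0.1505  0.2163] yaw 110.96 tilt [-6.0e-05 -1.8e-04 -1.0e+00] units [-1.000e-04 -5.274e-01  3.400e-03] spin 0.0009 j7 0.25 grip 0.22068704691568672 78.40250015258789 F [-0.22 -0.15 -5.52] [ 0.04 -0.06 -0.  ]
```

Request:
arm_command(series="1 0 -0.02 0 0; 1 0 -0.05 0 0; 1 0 -0.06 0 0; 1 0 -0.06 0 0; 1 0 -0.058 0 0; 1 0 -0.054 0 0; 1 0 -0.05 0 0; 1 0 -0.045 0 0; 1 0 -0.039 0 0; 1 0 -0.032 0 0")

```text
clock: 20.45
position: [0.5353, -0.2178, 0.2164]
ee_rot: [0.567, 0.824, -0.0, 0.0]
ft_force: [-0.2, 0.4, -6.0]
grip_width: 0.219
grasp_force: 78.6
```

Request:
arm_command(series="1 0 -0.025 0 0; 1 0 -0.017 0 0; 1 0 -0.011 0 0; 1 0 -0.006 0 0; 1 0 0 0 0; 1 0 0 0 0; 1 0 0 0 0; 1 0 0 0 0; 1 0 0 0 0; 1 0 0 0 0")

```text
clock: 21.7
position: [0.5142, -0.2258, 0.2163]
ee_rot: [0.567, 0.824, -0.0, 0.0]
ft_force: [-0.7, -0.6, -6.0]
grip_width: 0.223
grasp_force: 78.6
```

```bash
python3 -c "
from h import *
for i in range(3): print(track()[1][1:3])
goto([.514,-.226,.215],110.8)
"
```

```text
[(14, np.float64(-27.5), np.float64(-29.1)), (13, np.float64(-26.2), np.float64(-27.1))]
[(14, np.float64(-27.5), np.float64(-29.1)), (14, np.float64(-27.5), np.float64(-29.1))]
[(14, np.float64(-27.5), np.float64(-29.1)), (14, np.float64(-27.5), np.float64(-29.1))]
t 21.85 pos [ 0.5142 -0.2258  0.2163] yaw 110.97 tilt [ 4.0e-05 -1.1e-04 -1.0e+00] units [-0.0002 -0.0007  0.0033] spin 0.0009 j7 0.49 grip 0.21874766696175754 78.5827374458313 F [-0.49  0.41 -5.31] [-0.05  0.    0.02]
```

The roll went to about y = -22 mm (partly behind the post) and rests there, so there's Coulomb-like resistance. I'll return more slowly, below breakaway, and meanwhile fit the resistance for a second push.

Request:
arm_command(series="1 0 0.002 0 0; 1 0 0.005 0 0; 1 0 0.008 0 0; 1 0 0.011 0 0; 1 0 0.014 0 0; 1 0 0.017 0 0; 1 0 0.02 0 0; 1 0 0.022 0 0; 1 0 0.024 0 0; 1 0 0.026 0 0")

```text
clock: 23.1
position: [0.5705, -0.2042, 0.2163]
ee_rot: [0.567, 0.824, 0.0, 0.0]
ft_force: [-1.0, -0.4, -6.0]
grip_width: 0.221
grasp_force: 78.6
```

Request:
arm_command(series="1 0 0.027 0 0; 1 0 0.028 0 0; 1 0 0.028 0 0; 1 0 0.028 0 0; 1 0 0.028 0 0; 1 0 0.028 0 0; 1 0 0.028 0 0; 1 0 0.028 0 0; 1 0 0.028 0 0; 1 0 0.027 0 0")

```text
clock: 24.35
position: [0.6744, -0.1644, 0.2163]
ee_rot: [0.567, 0.824, -0.0, 0.0]
ft_force: [0.6, 0.3, -5.4]
grip_width: 0.221
grasp_force: 78.6
```

Request:
arm_command(series="1 0 0.026 0 0; 1 0 0.024 0 0; 1 0 0.022 0 0; 1 0 0.02 0 0; 1 0 0.017 0 0; 1 0 0.014 0 0; 1 0 0.011 0 0; 1 0 0.008 0 0; 1 0 0.005 0 0; 1 0 0.002 0 0")

```text
clock: 25.6
position: [0.7294, -0.1434, 0.2163]
ee_rot: [0.567, 0.824, -0.0, 0.0]
ft_force: [0.4, 0.2, -6.1]
grip_width: 0.222
grasp_force: 78.6
```

```bash
python3 -c "
from h import *
for i in range(3): print(track(verbose=(i==0))[1])
goto([.514,-.226,.215],110.8)
c=cam('scene');g,ex,ey,ez=frame();u=proj(c,g).astype(int)
cv2.imwrite('pics/z4.png',cv2.resize(c['pixels'][u[1]-50:u[1]+60,u[0]-80:u[0]+80],(800,550),interpolation=2)[:,:,::-1])
"
cat > sim.py <<'E'
import numpy as np
def sim(rows,ac,v0=0,lag=.06):
    p=np.r_[0,np.cumsum(rows)]*.4; t=np.arange(0,len(rows)*.125+1.5,.001)
    x=np.interp(t,np.arange(len(p))*.125,p); 
    for _ in range(2):                      # two first-order lags
        y=x.copy()
        for i in range(1,len(x)): y[i]=y[i-1]+(x[i]-y[i-1])*.001/(lag/2)
        x=y
    a=np.gradient(np.gradient(x,.001),.001); v=0;y=0
    for k in a:
        f=-2/3*k; fr=2/3*ac
        if v==0: acc=0 if abs(f)<=fr else f-np.sign(f)*fr
        else: acc=f-np.sign(v)*fr
        n=v+acc*.001
        if v*n<0: n=0
        v=n; y+=v*.001
    return y*1000
r1=[-.005,-.013,-.021,-.028,-.033]+[-.035]*9+[-.034,-.031,-.027,-.02,-.011,-.005]
r2=[-.02,-.05,-.06,-.06,-.058,-.054,-.05,-.045,-.039,-.032,-.025,-.017,-.011,-.006]
if __name__=="__main__":
    for ac in (.05,.08,.1,.12,.15,.18,.22): print(ac,sim(r1,ac).round(1),sim(r2,ac).round(1))
E
python3 sim.py
```

```text
[(-165, 70, 58, 48), (-160, 65, 51, 44), (-155, 74, 59, 49), (-150, 72, 57, 47), (-145, 74, 60, 49), (-139, 73, 57, 46), (-134, 73, 57, 46), (-129, 73, 57, 47), (-124, 73, 57, 45), (-119, 74, 58, 49), (-114, 72, 57, 47), (-109, 73, 57, 46), (-104, 72, 57, 46), (-99, 73, 57, 45), (-94, 74, 56, 47), (-89, 73, 56, 45), (-84, 73, 58, 46), (-79, 73, 58, 46), (-74, 72, 57, 46), (-69, 72, 57, 46), (-64, 71, 55, 44), (-59, 71, 57, 45), (-54, 71, 63, 57), (-49, 79, 77, 71), (-44, 86, 83, 79), (-39, 91, 89, 83), (-34, 95, 93, 87), (-29, 96, 93, 88), (-24, 92, 87, 82), (-19, 63, 58, 54), (-14, 52, 46, 40), (-9, 51, 44, 37), (-4, 54, 49, 43), (0, 66, 57, 51), (5, 76, 58, 47), (10, 76, 60, 47), (15, 76, 59, 47), (20, 76, 61, 46), (25, 75, 59, 46), (30, 86, 66, 50), (35, 112, 81, 58), (40, 113, 83, 58), (45, 138, 114, 64), (50, 165, 147, 72), (55, 167, 151, 71), (60, 167, 150, 72), (65, 167, 150, 72), (70, 168, 149, 71), (75, 168, 151, 73), (80, 167, 149, 73), (85, 168, 150, 73), (90, 167, 150, 72), (95, 168, 150, 72), (100, 166, 149, 73), (105, 141, 119, 67), (110, 118, 88, 63), (115, 118, 87, 62
[... 359 characters left out ...]
np.float64(-37.5))]
[(14, np.float64(-38.7), np.float64(-38.7)), (13, np.float64(-37.5), np.float64(-37.5)), (13, np.float64(-37.5), np.float64(-37.5)), (13, np.float64(-37.5), np.float64(-37.5))]
[(14, np.float64(-38.7), np.float64(-38.7)), (13, np.float64(-37.5), np.float64(-37.5)), (13, np.float64(-37.5), np.float64(-37.5)), (13, np.float64(-37.5), np.float64(-37.5))]
t 25.75 pos [ 0.7293 -0.1435  0.2163] yaw 110.96 tilt [-3.0e-05 -1.7e-04 -1.0e+00] units [-1.000e-04 -5.764e-01  3.400e-03] spin 0.0009 j7 0.24 grip 0.22221682034075824 78.60096573829651 F [ 0.23  0.84 -4.76] [-0.01 -0.08 -0.03]
0.05 11.6 73.9
0.08 7.0 55.2
0.1 4.9 50.2
0.12 2.4 45.7
0.15 1.3 43.6
0.18 0.5 40.4
0.22 0.0 32.3
```

View pics/z4.png

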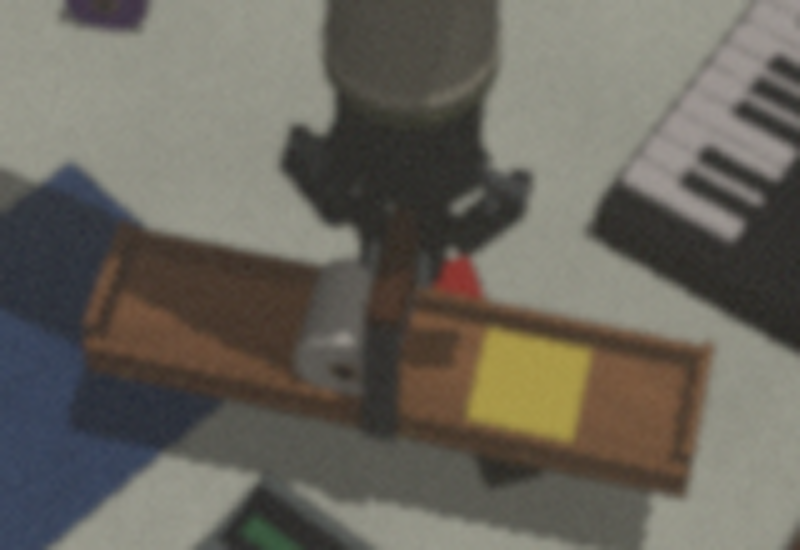

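The crop shows the roll just short of the handle post, with its core at (340,372), about y = -30 mm. The band is at (530,385). I'll size the next push.

```bash
python3 - <<'E'
from sim import *
ret=[.002,.005,.008,.011,.014,.017,.02,.022,.024,.026,.027]+[.028]*8+[.027,.026,.024,.022,.02,.017,.014,.011,.008,.005,.002]
A=[-.04,-.09,-.09,-.08,-.07,-.06,-.05,-.04,-.03,-.02,-.012,-.006]
B=[-.05,-.11,-.11,-.09,-.07,-.055,-.042,-.03,-.018,-.01,-.005]
C=[-.03,-.07,-.075,-.075,-.07,-.064,-.057,-.05,-.042,-.034,-.026,-.018,-.011,-.006]
for n,r in dict(ret=ret,r1=r1,r2=r2,A=A,B=B,C=C).items(): print(n,round(sum(r),3),[sim(r,a).round(0) for a in (.04,.06,.08,.1,.12,.15,.2)])
E
```

```text
Traceback (most recent call last):
AttributeError: 'float' object has no attribute 'round'
```

```bash
python3 - <<'E'
from sim import *
ret=[.002,.005,.008,.011,.014,.017,.02,.022,.024,.026,.027]+[.028]*8+[.027,.026,.024,.022,.02,.017,.014,.011,.008,.005,.002]
A=[-.04,-.09,-.09,-.08,-.07,-.06,-.05,-.04,-.03,-.02,-.012,-.006]
B=[-.05,-.11,-.11,-.09,-.07,-.055,-.042,-.03,-.018,-.01,-.005]
C=[-.03,-.07,-.075,-.075,-.07,-.064,-.057,-.05,-.042,-.034,-.026,-.018,-.011,-.006]
for n,r in dict(ret=ret,r1=r1,r2=r2,A=A,B=B,C=C).items(): print(n,round(sum(r),3),[int(round(sim(r,a))) for a in (.04,.06,.08,.1,.12,.15,.2)])
E
```

```text
ret 0.576 [-6, -2, 0, 0, 0, 0, 0]
r1 -0.543 [24, 8, 7, 5, 2, 1, 0]
r2 -0.527 [83, 66, 55, 50, 46, 44, 36]
A -0.588 [112, 99, 87, 81, 73, 69, 62]
B -0.59 [121, 110, 100, 91, 88, 78, 73]
C -0.628 [108, 91, 80, 73, 65, 62, 58]
```

Request:
arm_command(series="1 0 -0.06 0 0; 1 0 -0.12 0 0; 1 0 -0.115 0 0; 1 0 -0.085 0 0; 1 0 -0.066 0 0; 1 0 -0.052 0 0; 1 0 -0.036 0 0; 1 0 -0.023 0 0; 1 0 -0.013 0 0; 1 0 -0.006 0 0")

```text
clock: 27.05
position: [0.5143, -0.2256, 0.2164]
ee_rot: [0.566, 0.824, 0.0, 0.0]
ft_force: [0.5, 1.0, -5.5]
grip_width: 0.221
grasp_force: 79.2
```

```bash
python3 -c "
from h import *
for i in range(4): print(track(verbose=(i==3))[1])
goto([.514,-.226,.215],110.8)
c=cam('scene');g,ex,ey,ez=frame();u=proj(c,g).astype(int)
cv2.imwrite('pics/z5.png',cv2.resize(c['pixels'][u[1]-50:u[1]+60,u[0]-80:u[0]+80],(800,550),interpolation=2)[:,:,::-1])
"
```

```text
[(23, np.float64(65.0), np.float64(65.0)), (23, np.float64(67.5), np.float64(67.5)), (23, np.float64(67.5), np.float64(67.5)), (23, np.float64(70.0), np.float64(70.0))]
[(23, np.float64(65.0), np.float64(65.0)), (23, np.float64(65.0), np.float64(65.0)), (24, np.float64(66.3), np.float64(66.3)), (23, np.float64(67.5), np.float64(67.5))]
[(24, np.float64(61.3), np.float64(61.3)), (24, np.float64(63.8), np.float64(63.8)), (23, np.float64(65.0), np.float64(65.0)), (23, np.float64(65.0), np.float64(65.0))]
[(-165, 67, 55, 47), (-160, 69, 56, 46), (-155, 99, 75, 57), (-150, 112, 82, 61), (-145, 111, 81, 60), (-139, 101, 74, 56), (-134, 90, 68, 51), (-129, 80, 63, 50), (-124, 75, 60, 49), (-119, 72, 57, 47), (-114, 72, 57, 46), (-109, 72, 58, 46), (-104, 71, 56, 45), (-99, 72, 57, 45), (-94, 71, 55, 43), (-89, 70, 54, 44), (-84, 71, 54, 43), (-79, 72, 58, 47), (-74, 71, 57, 45), (-69, 71, 57, 46), (-64, 73, 57, 46), (-59, 69, 55, 44), (-54, 69, 54, 43), (-49, 70, 54, 43), (-44, 69, 55, 44), (-39, 65, 53, 42), (-34, 53, 47, 40), (-29, 51, 44, 39), (-24, 48, 42, 37), (-19, 47, 42, 38), (-14, 
[... 409 characters left out ...]
, 105, 94), (95, 138, 126, 73), (100, 162, 147, 71), (105, 160, 142, 71), (110, 131, 109, 66), (115, 114, 84, 64), (120, 115, 84, 64), (125, 115, 84, 62), (130, 117, 87, 64), (135, 117, 87, 65), (140, 119, 88, 65), (145, 119, 88, 65), (150, 116, 86, 63), (155, 114, 84, 62), (160, 110, 84, 62), (165, 106, 81, 61)]
[(24, np.float64(61.3), np.float64(61.3)), (23, np.float64(62.5), np.float64(62.5)), (24, np.float64(63.8), np.float64(63.8)), (23, np.float64(65.0), np.float64(65.0))]
t 27.25 pos [ 0.5145 -0.2255  0.2163] yaw 110.99 tilt [ 2.3e-04  1.3e-04 -1.0e+00] units [-0.0006 -0.0016  0.0033] spin 0.0011 j7 0.49 grip 0.21933981721760692 79.16694402694702 F [-0.82  0.06 -5.93] [0.03 0.04 0.08]
```

View pics/z5.png

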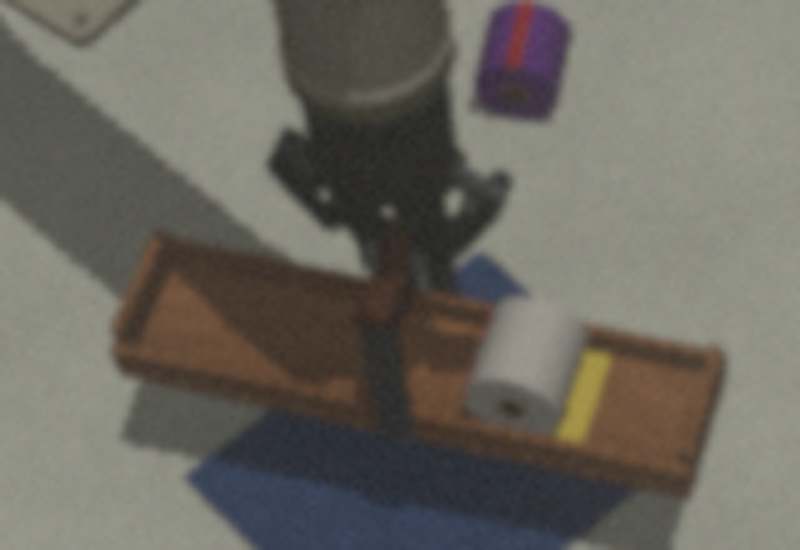

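The roll has passed under the handle onto the near part of the band, at (525,365) in the crop, drifting back slightly. I'll let it settle and measure.

Request:
arm_command(series="1 0 0 0 0; 1 0 0 0 0; 1 0 0 0 0; 1 0 0 0 0; 1 0 0 0 0; 1 0 0 0 0; 1 0 0 0 0; 1 0 0 0 0; 1 0 0 0 0; 1 0 0 0 0")

```text
clock: 28.55
position: [0.5142, -0.2258, 0.2163]
ee_rot: [0.567, 0.824, -0.0, 0.0]
ft_force: [0.5, 0.5, -5.5]
grip_width: 0.221
grasp_force: 79.2
```

```bash
python3 -c "
from h import *
for i in range(4): print(track()[1])
goto([.514,-.226,.215],110.8)
"
```

```text
[(24, np.float64(61.3), np.float64(61.3)), (24, np.float64(61.3), np.float64(61.3)), (23, np.float64(62.5), np.float64(62.5)), (24, np.float64(63.8), np.float64(63.8))]
[(24, np.float64(61.3), np.float64(61.3)), (24, np.float64(61.3), np.float64(61.3)), (23, np.float64(62.5), np.float64(62.5)), (24, np.float64(63.8), np.float64(63.8))]
[(24, np.float64(61.3), np.float64(61.3)), (24, np.float64(61.3), np.float64(61.3)), (23, np.float64(62.5), np.float64(62.5)), (24, np.float64(63.8), np.float64(63.8))]
[(24, np.float64(61.3), np.float64(61.3)), (24, np.float64(61.3), np.float64(61.3)), (23, np.float64(62.5), np.float64(62.5)), (24, np.float64(63.8), np.float64(63.8))]
t 28.75 pos [ 0.5142 -0.2258  0.2163] yaw 110.96 tilt [ 0.e+00 -6.e-05 -1.e+00] units [-0.0003 -0.0006  0.0033] spin 0.0009 j7 0.49 grip 0.22405273273897608 79.16837096214294 F [ 0.18 -0.31 -6.07] [-0.01  0.1  -0.  ]
```

It's at rest on the band at y ≈ 61 mm, within 45–105. I'll nudge it closer to 75 with a small slow-back, quick-forward stroke.

```bash
python3 - <<'E'
from sim import *
for r in ([-.03,-.05,-.022,-.012,-.006,-.003,-.002],[-.03,-.035,-.025,-.015,-.01,-.006,-.003,-.001],[-.02,-.03,-.025,-.02,-.014,-.009,-.005,-.002],[-.04,-.035,-.025,-.014,-.007,-.003,-.001]): print(r,round(sum(r),3),[int(round(sim(r,a))) for a in (.06,.08,.1,.12,.15)])
E
```

```text
[-0.03, -0.05, -0.022, -0.012, -0.006, -0.003, -0.002] -0.125 [22, 20, 19, 18, 16]
[-0.03, -0.035, -0.025, -0.015, -0.01, -0.006, -0.003, -0.001] -0.125 [19, 18, 16, 16, 14]
[-0.02, -0.03, -0.025, -0.02, -0.014, -0.009, -0.005, -0.002] -0.125 [16, 14, 13, 12, 10]
[-0.04, -0.035, -0.025, -0.014, -0.007, -0.003, -0.001] -0.125 [21, 19, 17, 17, 15]
```

Request:
arm_command(series="1 0 0.001 0 0; 1 0 0.002 0 0; 1 0 0.004 0 0; 1 0 0.005 0 0; 1 0 0.006 0 0; 1 0 0.007 0 0; 1 0 0.008 0 0; 1 0 0.009 0 0; 1 0 0.01 0 0; 1 0 0.01 0 0")

```text
clock: 30.0
position: [0.5377, -0.2168, 0.2163]
ee_rot: [0.567, 0.824, 0.0, 0.0]
ft_force: [0.5, -0.5, -5.0]
grip_width: 0.219
grasp_force: 79.2
```

Request:
arm_command(series="1 0 0.01 0 0; 1 0 0.01 0 0; 1 0 0.01 0 0; 1 0 0.009 0 0; 1 0 0.008 0 0; 1 0 0.006 0 0; 1 0 0.004 0 0; 1 0 0.003 0 0; 1 0 0.002 0 0; 1 0 0.001 0 0")

```text
clock: 31.25
position: [0.5609, -0.2079, 0.2163]
ee_rot: [0.567, 0.824, -0.0, 0.0]
ft_force: [0.3, -0.9, -5.9]
grip_width: 0.219
grasp_force: 79.2
```

```bash
python3 -c "
from h import *
print(track()[1])
goto([.514,-.226,.215],110.8)
"
```

```text
[(24, np.float64(61.3), np.float64(61.3)), (23, np.float64(62.5), np.float64(62.5)), (23, np.float64(62.5), np.float64(62.5)), (24, np.float64(63.8), np.float64(63.8))]
t 31.3 pos [ 0.561  -0.2079  0.2163] yaw 110.97 tilt [ 6.e-05 -9.e-05 -1.e+00] units [-0.0002 -0.1258  0.0034] spin 0.0009 j7 0.4 grip 0.2203207943989508 79.1677451133728 F [-0.76 -0.71 -4.58] [-0.07  0.03 -0.01]
```

Now the second profile (predicted +16 mm).

Request:
arm_command(series="1 0 -0.03 0 0; 1 0 -0.035 0 0; 1 0 -0.025 0 0; 1 0 -0.015 0 0; 1 0 -0.01 0 0; 1 0 -0.006 0 0; 1 0 -0.003 0 0; 1 0 -0.0015 0 0; 1 0 0 0 0; 1 0 0 0 0")

```text
clock: 32.55
position: [0.5141, -0.2258, 0.2163]
ee_rot: [0.567, 0.824, 0.0, 0.0]
ft_force: [0.0, 0.0, -5.7]
grip_width: 0.224
grasp_force: 79.2
```

```bash
python3 -c "
from h import *
for i in range(3): print(track()[1])
goto([.514,-.226,.215],110.8)
"
```

```text
[(21, np.float64(82.5), np.float64(82.5)), (21, np.float64(85.0), np.float64(85.0)), (21, np.float64(85.0), np.float64(85.0)), (21, np.float64(85.0), np.float64(85.0))]
[(21, np.float64(82.5), np.float64(82.5)), (21, np.float64(85.0), np.float64(85.0)), (21, np.float64(85.0), np.float64(85.0)), (21, np.float64(85.0), np.float64(85.0))]
[(21, np.float64(82.5), np.float64(82.5)), (21, np.float64(85.0), np.float64(85.0)), (21, np.float64(85.0), np.float64(85.0)), (21, np.float64(85.0), np.float64(85.0))]
t 32.7 pos [ 0.5141 -0.2258  0.2163] yaw 110.97 tilt [ 6.e-05 -4.e-05 -1.e+00] units [-0.0003 -0.0004  0.0033] spin 0.001 j7 0.49 grip 0.21896548597935023 79.18282985687256 F [-0.15 -0.5  -6.24] [ 0.02  0.09 -0.02]
```

Request:
arm_command(series="1 0 0 0 0; 1 0 0 0 0; 1 0 0 0 0; 1 0 0 0 0; 1 0 0 0 0; 1 0 0 0 0; 1 0 0 0 0; 1 0 0 0 0; 1 0 0 0 0; 1 0 0 0 0")

```text
clock: 33.95
position: [0.514, -0.2259, 0.2163]
ee_rot: [0.567, 0.824, -0.0, 0.0]
ft_force: [-0.2, -0.0, -5.9]
grip_width: 0.221
grasp_force: 79.2
```

```bash
python3 -c "
from h import *
for i in range(2): print(track()[1])
goto([.514,-.226,.215],110.8)
t=cam('top');s=cam('scene')
cv2.imwrite('pics/f6.png',np.hstack([cv2.resize(t['pixels'][130:290,270:430],(400,400),interpolation=2),cv2.resize(s['pixels'][190:350,140:300],(400,400),interpolation=2)])[:,:,::-1])
"
```

```text
[(21, np.float64(82.5), np.float64(82.5)), (22, np.float64(83.8), np.float64(83.8)), (21, np.float64(85.0), np.float64(85.0)), (21, np.float64(85.0), np.float64(85.0))]
[(21, np.float64(82.5), np.float64(82.5)), (22, np.float64(83.8), np.float64(83.8)), (21, np.float64(85.0), np.float64(85.0)), (21, np.float64(85.0), np.float64(85.0))]
t 34.05 pos [ 0.514  -0.2259  0.2163] yaw 110.97 tilt [ 5.e-05 -8.e-05 -1.e+00] units [-0.0003 -0.0002  0.0033] spin 0.0009 j7 0.49 grip 0.21760248835944607 79.18477535247803 F [ 0.84 -0.45 -5.42] [-0.02  0.03  0.04]
```

View pics/f6.png

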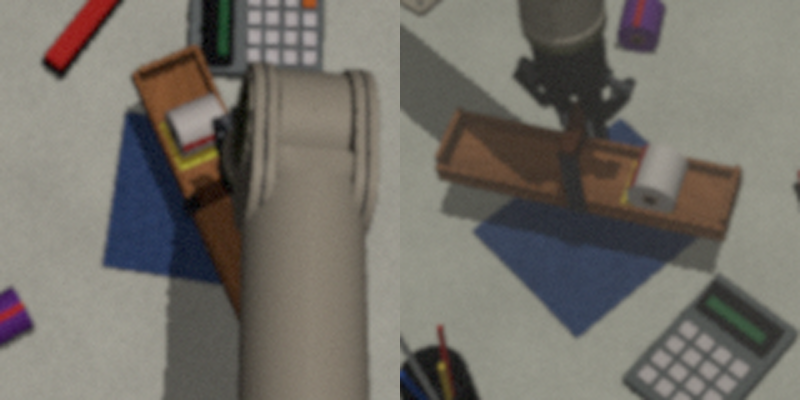

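```bash
python3 -c "
from h import *
g,ex,ey,ez=frame();t=cam('top');s=cam('scene')
for z in (.0365,.045): print('top',(on(t,(348.5,177.2),g[2]-.121+z)-g)@ey)
# core centre on the +x end face (x=+28), scene crop (653,198)
p=on(s,(140+253*.4,190+198*.4),g[2]-.121+.0365)-g; print('core',p@ey,p@ex)
p,e=tri(t,(348.5,177.2),s,(140+260*.4,190+176*.4)); print('tri',(p-g)@ey,(p-g)@ez+.121,e)
"
```

```text
top 0.08769134475252441
top 0.08665065998929931
core 0.08549596298914076 0.027698457030766916
tri 0.08677410656880637 0.045380663713980904 0.00037094589732960853
```

Request:
arm_command(series="1 0 0 0 0; 1 0 0 0 0; 1 0 0 0 0; 1 0 0 0 0; 1 0 0 0 0; 1 0 0 0 0; 1 0 0 0 0; 1 0 0 0 0; 1 0 0 0 0; 1 0 0 0 0")

```text
clock: 35.5
position: [0.514, -0.2259, 0.2163]
ee_rot: [0.567, 0.824, -0.0, 0.0]
ft_force: [-0.6, 0.5, -5.9]
grip_width: 0.221
grasp_force: 79.2
```

Request:
arm_command(series="1 0 0 0 0; 1 0 0 0 0; 1 0 0 0 0; 1 0 0 0 0; 1 0 0 0 0; 1 0 0 0 0; 1 0 0 0 0; 1 0 0 0 0; 1 0 0 0 0; 1 0 0 0 0")

```text
clock: 36.75
position: [0.514, -0.2259, 0.2163]
ee_rot: [0.567, 0.824, -0.0, 0.0]
ft_force: [-0.6, 0.8, -4.5]
grip_width: 0.22
grasp_force: 79.2
```

Request:
arm_command(series="1 0 0 0 0; 1 0 0 0 0; 1 0 0 0 0; 1 0 0 0 0; 1 0 0 0 0; 1 0 0 0 0; 1 0 0 0 0; 1 0 0 0 0; 1 0 0 0 0; 1 0 0 0 0")

```text
clock: 38.0
position: [0.514, -0.2259, 0.2163]
ee_rot: [0.567, 0.824, -0.0, 0.0]
ft_force: [0.6, 0.1, -5.5]
grip_width: 0.219
grasp_force: 79.2
```

Request:
arm_command(series="1 0 0 0 0; 1 0 0 0 0; 1 0 0 0 0; 1 0 0 0 0; 1 0 0 0 0; 1 0 0 0 0; 1 0 0 0 0; 1 0 0 0 0; 1 0 0 0 0; 1 0 0 0 0")

```text
clock: 39.25
position: [0.514, -0.2259, 0.2163]
ee_rot: [0.567, 0.824, -0.0, 0.0]
ft_force: [0.0, 1.3, -5.9]
grip_width: 0.22
grasp_force: 79.2
```

```bash
python3 -c "
from h import *
print(track())
goto([.514,-.226,.215],110.8)
"
```

```text
(39.3, [(21, np.float64(82.5), np.float64(82.5)), (21, np.float64(85.0), np.float64(85.0)), (21, np.float64(85.0), np.float64(85.0)), (21, np.float64(85.0), np.float64(85.0))])
t 39.3 pos [ 0.514  -0.2259  0.2163] yaw 110.97 tilt [ 1.e-05 -1.e-04 -1.e+00] units [-0.0003 -0.0002  0.0034] spin 0.0009 j7 0.49 grip 0.22590328344703756 79.18331265449524 F [-0.27  0.27 -6.15] [0.05 0.11 0.02]
```

Request:
arm_command(series="1 0 0 0 0; 1 0 0 0 0; 1 0 0 0 0; 1 0 0 0 0; 1 0 0 0 0; 1 0 0 0 0; 1 0 0 0 0; 1 0 0 0 0; 1 0 0 0 0; 1 0 0 0 0")

```text
clock: 40.55
position: [0.514, -0.2259, 0.2163]
ee_rot: [0.567, 0.824, -0.0, 0.0]
ft_force: [-0.8, 0.9, -5.9]
grip_width: 0.223
grasp_force: 79.2
```

```bash
python3 -c "
from h import *
print(track()); print(manip.hand_in())
"
```

```text
(40.6, [(21, np.float64(82.5), np.float64(82.5)), (22, np.float64(83.8), np.float64(83.8)), (21, np.float64(85.0), np.float64(85.0)), (21, np.float64(85.0), np.float64(85.0))])
the job is handed in; nothing more can be done
None
```

I handed the job in at 40.6 s with the caddy held level over the pad centre, about 9 cm above it, and the roll at rest on the yellow band for about 8 s, roughly 10 mm past the band's centre.

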